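# Clip a plate to the gauging slide and hold it at the detent

### The job

Take the spring clip off its parking block by squeezing its handles, and let it close on the small steel plate standing in the carriage of the gauging slide, so that its jaws pinch the plate and the fence behind it together; let go of the clip. Then take the carriage by its upright grip and slide it along the rail until you feel the ball detent drop into the notch of the index strip. Finish there, still holding the grip with the carriage at rest in the notch, and leave the other tools on the bench where they are.

Things in the scene. Friction and masses are not known exactly. Their poses are not given: they have to be found in the camera images.
- slide: fixed gauging slide: dark steel base 130 x 420 x 12 mm, an end stop at each end. Origin at the centre of its underside; y runs along the rail, the way the carriage must travel (it starts at the -y stop, 200 mm of travel, about 1 to 2 N of friction); x crosses the rail, towards the index strip
- knob (a point): centre (half-way up) of the carriage's upright grip, a dark steel block 16 mm across the rail (x), 22 mm along it (y), 38 mm tall, on the carriage's top (about 30 mm above the bench). 105 mm along +y from the clamping place
- clamp_top (a point): where the clip goes: midway through plate plus fence, middle of their length, at the plate's top edge (about 72 mm above the bench). The fence is a 5 mm upright strip of the carriage; the plate stands on its -x side; both run along the rail, 12.5 mm thick together in the slide's x, 42 mm above the carriage's top (fence 2 mm lower). Only a 6 mm lip at their foot within 40 mm
- plate: loose steel plate 6 x 50 x 42 mm, 70 to 140 g, standing on edge in a 7.5 mm slot against the fence; origin at the centre of its underside, z up, x through its thickness. It stays in the slot
- clip_grip (a point): midway between the two handle beads of the upright spring clip (like a steel clothes peg, 89 mm tall, 26 mm wide, 95 g, jaws down), 84 mm above the jaw tips. Handles at its +x and -x: squeeze along x. Parked, 49 mm over the beads (9 mm bars along y); at 31 mm the jaws gape about 24 mm and the beads have risen 3 mm. Takes 12 to 18 N. The pivot limits the bite to 36 mm
- clip_jaw (a joint): opening angle of the clip's jaws: 0 as parked (6 mm gap), 0.16 closed on plate and fence together, about 0.43 at a 24 mm gap, 0.62 at most, -0.14 fully shut
- clip: the spring clip itself, origin midway between the jaw tips at their lowest edge
- stand: fixed wooden parking block 70 x 90 x 20 mm with an upright steel tab 6 mm thick (x) and 34 mm tall on its top; the clip's jaws bite the tab's upper 22 mm, their tips 12 mm above the wood; the clip must rise over 22 mm to come free. Origin at the centre of its underside
- carriage_mark (a point): the index line on the carriage's edge at the +x side, on the ball's centre line, at the carriage's middle (60 mm along -y from the grip)
- carriage: the carriage, origin at the centre of its underside, axes as the slide's
- notch (a point): middle, at the top, of the notch: an 8 mm gap in the steel index strip along the carriage's +x side. y along the rail. The strip is set anew each time: the notch is 70 to 150 mm along +y from the index line at the start. The carriage's sprung ball (10 mm) drops in when index line and notch are level; getting out takes 6 to 8 N along the rail. A measuring head on the strip stands clear
- block_mid (a point): bystander: rust-brown metal block 100 x 60 x 25 mm, its centre
- bowl: bystander: steel bowl 110 mm across, 45 mm high, origin under its centre
- brush: bystander: hand brush lying flat
- driver: bystander: screwdriver lying flat
- caliper: bystander: steel caliper 160 mm long lying flat
- file: bystander: flat file with a wooden handle, 270 mm long, lying flat
There are look-alikes about, which are no part of the job. What is meant by the clip is not blue, turquoise or yellow, and is the larger of those in its own colour.

How it is judged (in metres and radians):
On the way, in this order (a step that is already met when the one before it is completed fails the run):
1. the clip has closed on plate and fence together and is let go (contact force between clip and plate above 2 N and contact force between clip and carriage above 2 N and contact force between the fingers and clip below 0.2 N and value of joint clip_jaw above 0.08 rad), for 0.3 s.
2. the carriage stands in the notch, held by its grip (y of carriage_mark in the frame of notch between -0.0025 and 0.0025 m and contact force between the fingers and carriage above 1 N), for 0.2 s.
At the end, for the whole second after the job is handed in: Carriage at rest, index line within 2.5 mm of the notch's middle along the rail, fingers still holding its grip (over 1 N, within 50 mm of its centre); the clip, untouched, pinches plate and fence (over 2 N each), plate upright within 0.2 rad; no bystander moved over 30 mm (all of step 1 and all of step 2 and distance between the grasp point and knob below 0.05 m and linear speed of carriage below 0.01 m/s and angle between plate's own z axis and vertical below 0.2 rad); the arm keeps its last pose, push and grip.
It fails at once if a bystander tool was pushed aside by more than 30 mm (distance of any of block_mid, bowl, brush, driver, caliper, file from where it was at the start of the episode above 0.03 m).
It also fails if it takes over 56 s, if anything falls off the work surface, if the arm or the gripper's body presses on something with over 40 N, if the wrist force passes 120 N, or if a joint passes its speed limit or range.

### The arm

A 7-joint arm with a two-finger parallel gripper is mounted at the origin on the work surface. World frame = base frame: x ahead of the robot, y to its left, z up, the work surface at z = 0. Lengths are in mm, angles in rad, forces in N, time in s.
With the tool pointing down it reaches from about 425 to 875 mm from the base axis. Payload 4.7 kg.
Tool frame: the origin (TCP) lies midway between the tips of the shut fingers; the grasp point (between the pads) lies 19 mm behind it (ctrl.tcp_to_grasp is the z of the grasp point in the tool frame, in mm); z points along the fingers, y is the line along which they close (so a half turn about z gives the same grasp; the last joint's range is limited). The gripper opens to 87 mm and grips with 3 to 60 N. Pads are 19 mm wide; open, the fingers measure 117 mm over their backs; the gripper's body (75 mm by 190 mm) begins 51 mm behind the grasp point.
Start: joints at [1.304, 0.321, -0.07, 1.45, 0.023, 1.371, -0.057], TCP at [180.11, -624.569, 222.587] pointing down, gripper open.
Joint ranges: [-2.86, 2.86], [-0.3, 2.09], [-1.38, 1.24], [0.06, 2.45], [-1.56, 4.7], [0.09, 2.05], [-2.69, 2.69]. Speed limits (rad/s): [2.57, 2.57, 3.14, 3.14, 3.14, 3.14, 3.14].

### API

Orientations are given as [roll, pitch, yaw] about the fixed x, y, z axes, in that order (R = Rz(yaw) Ry(pitch) Rx(roll)).
In Python, from station import ctrl gives the robot as it stands. The module is installed in compiled form; this text tells all that it offers.
- The arm moves only by the tool apply_moves, never from a script. Its arguments are lists of equal length, an entry for each row: "xyz": the shift along the tool's x, y, z in mm, a list of three; "turn": the turn, a rotation vector about the tool's x, y, z in degrees, a list of three; "jaw": the finger opening in mm, from 0 to 87. A call has 1 to 10 rows; each row is the pose to reach, as a shift and turn from the pose commanded when the call began, along the tool's axes at that moment; what a row does not reach only later rows make up. A row lasts 1/10 s, in which the tool goes at most 50 mm and 8.59 degrees, less where a joint would pass 70% of its speed; a pose out of reach is approached as far as the arm can. A call with a gripper value outside its range is refused whole. The fingers move at their own pace and stop on an object; "grip_force" is the grip in N (left out, the last holds). Time passes only in rows, so rows that repeat a pose let the fingers close. It gives the time, the measured TCP pose, the force, the opening and the grip force at its end, in the units of the state.
- ctrl.observe(): the state, without advancing time (a new reading comes with each control period).
- ctrl.camera(name): name is "side" or "top"; returns a dict with "color" (384x512x3 uint8, blue, green, red), "camera_matrix" (3x3 intrinsics, pixels), "distortion" ([k1, k2, p1, p2, k3] as OpenCV has them; the pictures are not rectified), "origin" and "rotation" of the camera in the world. Camera axes: x right, y down, z forward; pixel columns grow to the right and rows downward; lengths in mm; the calibration is good to about 2 mm. A picture is of the moment at which its call begins. There is no depth.
- ctrl.hand_in(): hands the job in; it is judged then, once.
The state is a dict: "t": time; "joint_positions": joint angles; "qvel": joint speeds; "joint_efforts": joint torques, N m; "ee_pos": TCP position; "ee_rot": TCP orientation; "contact_force": force on the tool from outside, world axes, zero at the start; "wrist_torque": the same for the moment, N m; "finger_gap": finger opening in mm; "finger_force": force on a finger pad.
Only numpy, scipy, OpenCV 4.12 (cv2) and the standard library are available. Lean on these libraries where they do the work, as an engineer would, in place of code of your own. Each camera call takes 0.05 s, during which the arm holds its last target. There are 200 camera calls.

## Working session

There is one attempt and no reset: what is moved stays moved. The work goes in short steps, Python scripts to look and compute and a tool call to move; the robot and the scene stay as the last step left them, time stands still between calls to the robot, and variables do not carry over. Pictures are saved under pics/ and viewed, at most 10 in all, crops included, and the job is handed in when it is done.

Besides the shell and the picture viewer there is one more tool, called after "Request:" by a JSON object that holds its "op" and its "data". apply_moves: Moves the arm, as the interface text tells. Its arguments: {"type":"object","properties":{"xyz":{"type":"array","items":{"type":"array","items":{"type":"number"}}},"turn":{"type":"array","items":{"type":"array","items":{"type":"number"}}},"jaw":{"type":"array","items":{"type":"number"}},"grip_force":{"type":"number"}},"required":["xyz","turn","jaw"]}

```bash
mkdir -p pics
cat > h.py <<'E'
import numpy as np, cv2
from station import ctrl
def cast(c,px,z):
    K=np.array(c["camera_matrix"],float);d=np.array(c["distortion"],float)
    p=cv2.undistortPoints(np.array(px,float).reshape(-1,1,2),K,d).reshape(-1,2)
    r=np.c_[p,np.ones(len(p))]@np.array(c["rotation"]).T
    o=np.array(c["origin"],float)
    return o+r*((z-o[2])/r[:,2])[:,None]
def proj(c,P):
    R=np.array(c["rotation"]);o=np.array(c["origin"],float)
    return cv2.projectPoints(((np.array(P,float).reshape(-1,3)-o)@R),np.zeros(3),np.zeros(3),np.array(c["camera_matrix"],float),np.array(c["distortion"],float))[0].reshape(-1,2)
E
python3 - <<'E'
from h import *
import pickle
cs={n:ctrl.camera(n) for n in("top","side")}
pickle.dump(cs,open("c0.pkl","wb"))
for n,c in cs.items():
    cv2.imwrite(f"pics/{n}0.png",cv2.resize(c["color"],None,fx=1.5,fy=1.5,interpolation=cv2.INTER_CUBIC))
    print(n,c["origin"],np.round(c["rotation"],3).tolist(),np.array(c["camera_matrix"]).tolist())
s=ctrl.observe();print(s,ctrl.tcp_to_grasp)
E
```

```text
top [ 435.8782137   -36.90298478 1458.4941129 ] [-3.047, 0.006, -1.548] [[442.6820472057801, 0.0, 252.60864842355357], [0.0, 442.6820472057801, 184.16643543780884], [0.0, 0.0, 1.0]]
side [ 205.27276374 -649.63581658  745.66600868] [-2.307, -0.005, -0.5] [[355.0893562981201, 0.0, 259.1850313785747], [0.0, 355.0893562981201, 180.70564490095123], [0.0, 0.0, 1.0]]
{'t': 0.1, 'joint_positions': array([ 1.30411597,  0.32176345, -0.07009995,  1.45156396,  0.02264397,
        1.37079211, -0.05688562]), 'qvel': array([ 0.00150559, -0.00112241, -0.00027384, -0.00250034,  0.00050769,
       -0.00019354, -0.00136659]), 'joint_efforts': array([ 1.46314469e-04, -4.92571628e+01, -4.05673608e-01, -3.13397312e+01,
       -6.41508261e-02,  3.94930376e-02,  6.23473488e-05]), 'ee_pos': array([ 179.92773876, -624.08203189,  221.55605174]), 'ee_rot': array([-3.13985765e+00,  1.31434882e-04,  2.80846178e-01]), 'contact_force': array([-1.22929072,  0.00948389, -0.13632268]), 'wrist_torque': array([-0.01758359, -0.01465775,  0.07937041]), 'finger_force': 0.0, 'finger_gap': 86.90393192682777} -18.700000000000003
```

View pics/top0.png

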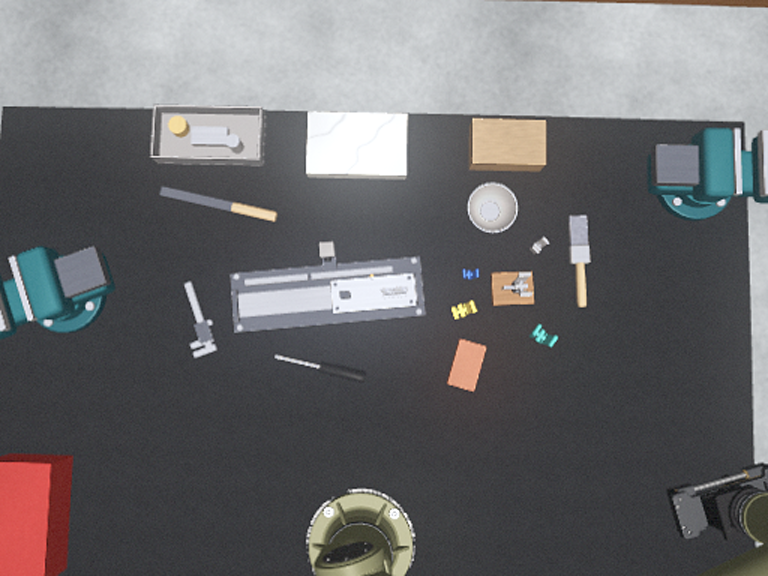

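View pics/side0.png

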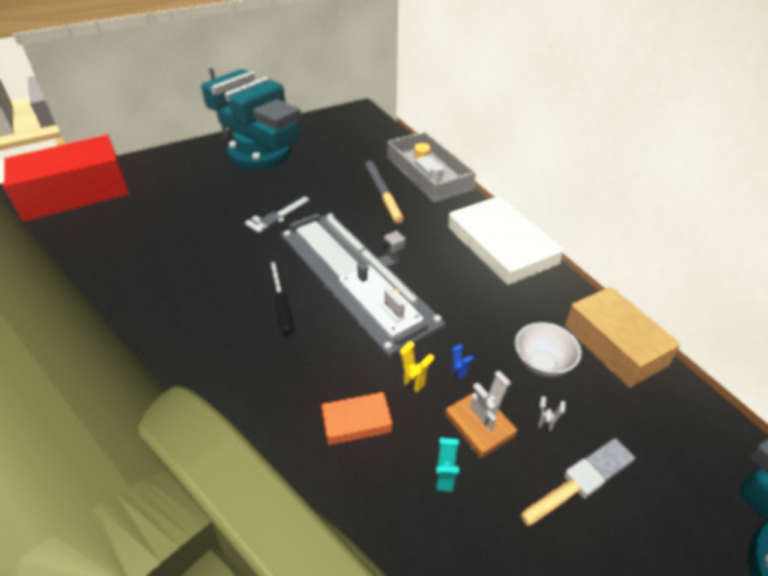

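Candidates, in 1.5x top-view pixels: steel clip on the wooden block (516,287), small steel clip (540,244), blue (470,273), yellow (464,310) and turquoise (544,335). By the description it is the larger steel-coloured one, on the block. I'll check that in a close crop, with the slide beside it.

Run:
```python
from h import *
import pickle
cs=pickle.load(open("c0.pkl","rb"))
def crop(n,x,y,w,h,f): return cv2.resize(cs[n]["color"][y:y+h,x:x+w],None,fx=f,fy=f,interpolation=cv2.INTER_CUBIC)
a=crop("top",315,150,60,60,5);b=crop("side",285,235,100,75,4)
c=crop("top",150,155,140,75,5.7)
im=np.zeros((600,800,3),np.uint8)
im[:300,:300]=a[:300,:300];im[:300,300:700]=b
c=cv2.resize(c,(560,300));im[300:600,:560]=c
d=crop("side",230,165,60,75,4);im[300:600,560:800]=d
cv2.imwrite("pics/crop0.png",im)
```

```text
(no output)
```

View pics/crop0.png

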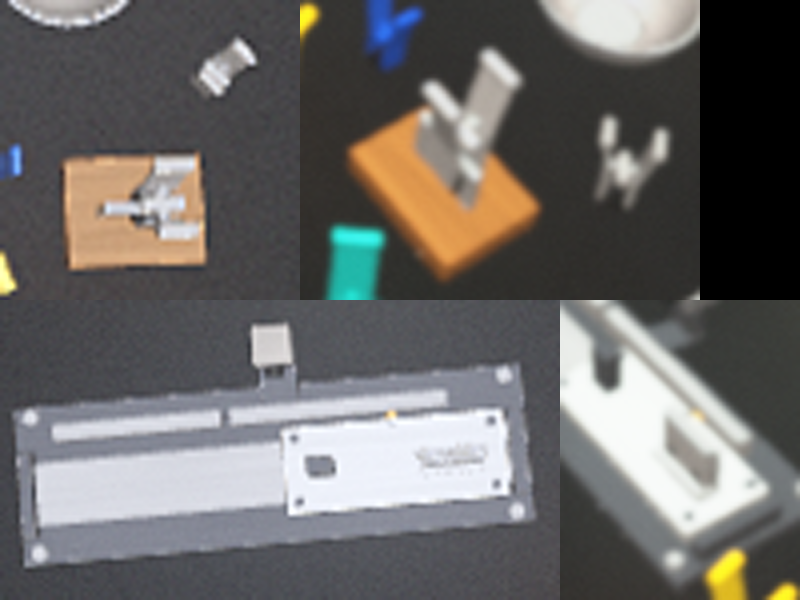

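Run:
```python
from h import *
import pickle
cs=pickle.load(open("c0.pkl","rb"))
t=cs["top"];s=cs["side"]
def rect(c,m,z,name):
    ct=max(cv2.findContours(m.astype(np.uint8),0,1)[0],key=cv2.contourArea)
    P=cast(c,ct.reshape(-1,2),z)[:,:2].astype(np.float32)
    r=cv2.minAreaRect(P); print(name,np.round(r[0],1),np.round(r[1],1),round(r[2],2),np.round(cv2.boxPoints(r)).tolist())
im=t["color"].astype(int);B,G,R=im[...,0],im[...,1],im[...,2]
box=lambda x0,y0,x1,y1:(lambda m:(m.__setitem__((slice(y0,y1),slice(x0,x1)),True),m)[1])(np.zeros(im.shape[:2],bool))
rect(t,(R-B>45)&box(322,175,362,210),20,"stand")
rect(t,(G>62)&box(150,165,287,225),12,"slide")
w=(G>205)&box(218,178,282,212); rect(t,w,30,"carriage")
g=(G[183:209,150:290]);
# strip profile
print("strip rows"); 
for y in (182,183,184,185): print(y,G[y,196:214])
print("knob");print(G[190:203,222:240])
print("orange",[(x,y) for y in range(175,195) for x in range(235,262) if R[y,x]-B[y,x]>60])
print("plate");print(G[188:202,250:276])
print("clip top view");print(G[178:202,336:362])
```

```text
Traceback (most recent call last):
  File "h.py", line 8, in cast
    return o+r*((z-o[2])/r[:,2])[:,None]
                         ~^^^^^
IndexError: too many indices for array: array is 1-dimensional, but 2 were indexed
```

```bash
sed -i 's/np.array(c\["rotation"\])/rot(c)/; 1a from scipy.spatial.transform import Rotation as Ro\ndef rot(c): return Ro.from_euler("xyz",c["rotation"]).as_matrix()' h.py
python3 - <<'E'
from h import *
import pickle
cs=pickle.load(open("c0.pkl","rb"))
t=cs["top"];s=cs["side"]
print(rot(t).round(2).tolist(),rot(s).round(2).tolist())
def rect(c,m,z,name):
    ct=max(cv2.findContours(m.astype(np.uint8),0,1)[0],key=cv2.contourArea)
    P=cast(c,ct.reshape(-1,2),z)[:,:2].astype(np.float32)
    r=cv2.minAreaRect(P); print(name,np.round(r[0],1),np.round(r[1],1),round(r[2],2),np.round(cv2.boxPoints(r)).tolist())
im=t["color"].astype(int);B,G,R=im[...,0],im[...,1],im[...,2]
def box(x0,y0,x1,y1):
    m=np.zeros(im.shape[:2],bool);m[y0:y1,x0:x1]=1;return m
rect(t,(R-B>45)&box(322,175,362,210),20,"stand")
rect(t,(G>62)&box(150,165,287,225),12,"slide")
rect(t,(G>205)&box(218,178,282,212),30,"carriage")
np.set_printoptions(linewidth=200)
print("strip")
print(G[180:188,196:216])
print("knob 222,190");print(G[190:203,222:240])
print("orange",[(x,y) for y in range(175,195) for x in range(235,262) if R[y,x]-B[y,x]>60])
print("plate 250,188");print(G[188:202,250:276])
print("clip 336,178");print(G[178:202,336:362])
E
```

```text
[[0.02, -1.0, 0.09], [-1.0, -0.02, 0.01], [-0.01, -0.09, -1.0]] [[0.88, -0.32, 0.36], [-0.48, -0.59, 0.65], [0.01, -0.74, -0.67]]
stand [ 553.4 -315.1] [71.9 88.7] 1.27 [[516.0, -272.0], [518.0, -360.0], [590.0, -359.0], [588.0, -270.0]]
slide [537.1  88.9] [194.3 449.2] 1.24 [[435.0, 311.0], [445.0, -138.0], [639.0, -134.0], [629.0, 316.0]]
carriage [544.4  -6.9] [ 87.9 192.5] 6.48 [[490.0, 84.0], [512.0, -107.0], [599.0, -98.0], [577.0, 94.0]]
strip
[[139 137 136 138 136 137 138 133 134 137 136 138 134 132 135 136 135 132 134 128]
 [135 134 133 135 133 133 133 132 134 138 137 146 152 154 150 153 163 161 176 176]
 [138 148 153 150 153 163 163 176 168 141 132 176 199 199 199 200 210 209 221 221]
 [185 196 197 198 197 206 208 219 216 140 121 192 220 222 220 219 219 218 218 218]
 [220 220 218 220 219 218 217 218 224 134 111 168 218 221 220 221 220 222 214 214]
 [220 218 220 217 219 219 220 215 217 142 128 173 209 207 208 204 205 203 190 189]
 [210 212 207 206 203 204 204 191 191 135 132 148 168 152 148 132 129 130 132 133]
 [168 169 150 151 135 130 130 132 135 135 136 134 133 134 136 1
[... 4436 characters left out ...]
 212 214 215 216 219 216 208 197  62  67  69  68  72  62]
 [155 156 156 154 155 159 161 162 161 155 107 231 223 222 223 221 227 215 204 166  61  65  69  66  72  70]
 [160 161 159 162 160 161 160 163 163 164 141 215 208 205 210 208 222 192 181 168  58  71  69  72  67  69]
 [165 161 158 160 163 160 159 158 160 160 162 159 156 159 157 161 156 159 163 168  60  69  70  73  67  70]
 [161 160 159 160 164 157 160 162 163 163 161 165 162 164 164 163 164 165 166 172  64  68  64  71  70  69]
 [166 168 163 168 170 168 171 169 169 171 169 169 169 169 167 167 170 170 170 176  84  68  69  70  68  70]
 [173 172 173 175 177 175 176 175 174 170 173 180 176 177 178 176 171 170 170 170  84  67  69  67  68  66]]
```

```bash
cat > m.py <<'E'
from h import *
import pickle
cs=pickle.load(open("c0.pkl","rb"))
t=cs["top"];s=cs["side"]
im=t["color"].astype(int);B,G,R=im[...,0],im[...,1],im[...,2]
def edge_rows(xs,y0,y1,lv,up): # subpixel crossing per column, scanning downward
    o=[]
    for x in xs:
        g=cv2.GaussianBlur(G[:,x-1:x+2].astype(np.float32),(3,1),0)[y0:y1,1]
        for i in range(len(g)-1):
            if (g[i]<lv<=g[i+1]) if up else (g[i]>=lv>g[i+1]):
                o.append((x,y0+i+(lv-g[i])/(g[i+1]-g[i])));break
    return np.array(o)
def line(P):
    v=cv2.fitLine(P[:,:2].astype(np.float32),cv2.DIST_HUBER,0,.01,.01).ravel();return v
E
python3 - <<'E'
from m import *
# slide base far(+x) edge & near(-x) edge at z=12 ; left/right edges
a=np.degrees
up=cast(t,edge_rows([x for x in range(165,205)]+list(range(230,275)),165,185,105,True),12)
lo=edge_rows(range(162,280),223,205,105,True) if 0 else None
pts=[]
for x in range(162,280):
    for y in range(225,200,-1):
        if G[y,x]<105<=G[y-1,x]:
            pts.append((x,y-(105-G[y,x])/(G[y-1,x]-G[y,x])));break
lo=cast(t,np.array(pts),12)
L1,L2=line(up),line(lo)
for L in(L1,L2): print("edge",L.round(3),"yaw",a(np.arctan2(-L[0],L[1])))
n=np.array([L1[1],-L1[0]]);print("width",(L1[2:]-L2[2:])@n)
for rows,rev in((range(186,212),0),):
  l=[];r=[]
  for y in rows:
    xs=np.where(G[y,145:295]>105)[0]+145
    l.append((xs[0],y));r.append((xs[-1],y))
  l=cast(t,np.array(l),12);r=cast(t,np.array(r),12)
  d=np.array([L1[0],L1[1]]);d*=np.sign(d[1])
  print("ends along",np.median(l[:,:2]@d),np.median(r[:,:2]@d), np.median(l[:,:2]@d)-np.median(r[:,:2]@d))
print("across centre",(L1[2:]@n+L2[2:]@n)/2,"n",n)
# points
for nm,px,z in(("knobtop",(229.4,195.9),68),("notch",(205.7,184),18),("mark",(247.5,183.4),30),("bead+",(350,182.6),116),("bead-",(351,196.1),116)):
    P=cast(t,[px],z)[0]; print(nm,P.round(1),"along",round(P[:2]@d,1),"across",round(P[:2]@n,1))
print(R[178:190,240:256]-B[178:190,240:256])
E
```

```text
edge [ 1.16000e-01 -9.93000e-01  5.96792e+02  9.90800e+01] yaw -173.3594
edge [ 1.11000e-01 -9.94000e-01  4.68666e+02  7.19200e+01] yaw -173.59857
width -130.40778
ends along 233.83587201578115 -181.7734645737417 415.60933658952285
across centre -539.04224 n [-0.9932911  -0.11564105]
knobtop [529.2  46.8  68. ] along -14.7 across -531.1
notch [569.8 128.5  18. ] along 61.7 across -580.9
mark [573.7  -8.5  30. ] along -74.8 across -568.8
bead+ [ 574.7 -322.4  116. ] along -386.7 across -533.6
bead- [ 533.6 -325.6  116. ] along -385.1 across -492.3
[[-16 -15 -17 -15 -15 -14 -14 -15 -13 -13 -13 -14 -12 -12 -12 -12]
 [-12 -11 -14 -11 -12 -12 -11 -11 -10 -11 -11 -11 -11 -10 -10 -12]
 [-11 -11 -12 -12 -11 -11 -10 -11 -11 -12 -11 -11 -11 -10 -10 -11]
 [-11 -11 -10 -10 -11 -11 -13 -14 -13 -10 -12  -9 -10  -9 -10 -10]
 [-11 -10  -9 -10 -11 -11 -13  23  15  -6  -7  -7  -5  -6  -8  -9]
 [ -9  -7  -8 -11 -10 -13  46  99  94  12 -17 -16 -10 -14 -10 -10]
 [-16 -13 -12  -9 -10 -11  37  47  36  -4 -17 -16 -13 -10  -7  -8]
 [-14 -13 -12  -8 -10  -9  -7 -13 -14  -9  -6  -7  -6  -9 -11 -12]
 [ -8  -8 -11 -10 -12 -13 -14 -13 -12 -12 -12 -12 -13 -11 -12 -12]
 [-12 -12 -12 -12 -13 -12 -12 -12 -12 -13 -13 -13 -12 -12 -11 -13]
 [-12 -12 -12 -13 -13 -12 -13 -13 -11 -12 -14 -12 -12 -13 -13 -12]
 [-12 -12 -12 -12 -11 -12 -12 -13 -12 -12 -13 -12 -13 -12 -13 -12]]
```

```bash
cat >> m.py <<'E'
d=np.array([-.1145,.9934]);n=np.array([.9934,.1145])
W=lambda al,ac,z: np.r_[al*d+ac*n,z]
def draw(img,c,P,x0,y0,f,col,closed=True):
    q=((proj(c,P)-[x0,y0]+.5)*f-.5)*8
    cv2.polylines(img,[q.round().astype(np.int32).reshape(-1,1,2)],closed,col,1,cv2.LINE_AA,3)
def sq(al,ac,la,lc,z): return [W(al+i*la/2,ac+j*lc/2,z) for i,j in((-1,-1),(1,-1),(1,1),(-1,1))]
def bar(x,y,z,yaw,l,w):
    u=np.array([-np.sin(yaw),np.cos(yaw)]);v=np.array([u[1],-u[0]])
    return [np.r_[np.array([x,y])+i*l/2*u+j*w/2*v,z] for i,j in((-1,-1),(1,-1),(1,1),(-1,1))]
E
python3 - <<'E'
from m import *
out=np.zeros((600,800,3),np.uint8)
def panel(c,x,y,w,h,f,X,Y,items):
    p=cv2.resize(c["color"][y:y+h,x:x+w],None,fx=f,fy=f,interpolation=cv2.INTER_CUBIC)
    for P,col in items: draw(p,c,P,x,y,f,col)
    out[Y:Y+h*f,X:X+w*f]=p
it=[(sq(-14.7,531.1,22,16,68),(0,0,255)),(sq(-14.7,531.1,22,16,30),(0,160,0)),(sq(-119.7,531.1,50,12.5,72),(0,0,255)),(sq(-119.7,531.1,50,12.5,30),(0,160,0)),([W(-74.8,568,30)]*2,(255,0,255))]
panel(t,220,176,66,37,6,0,0,it)
panel(s,228,165,66,74,4,0,300-0,it)
cl=[(bar(574.1,-322.4,116,.03,26,9),(0,0,255)),(bar(534.1,-325,116,.03,26,9),(0,0,255)),(bar(553.4,-315,20,.022,90,70),(255,0,255)),(bar(553.4,-315,54,.022,26,6),(0,160,0))]
panel(t,320,174,48,40,7,420,0,cl)
panel(s,290,240,65,70,4,420,300,cl)
cv2.imwrite("pics/ov1.png",out)
E
```

```text
(no output)
```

View pics/ov1.png

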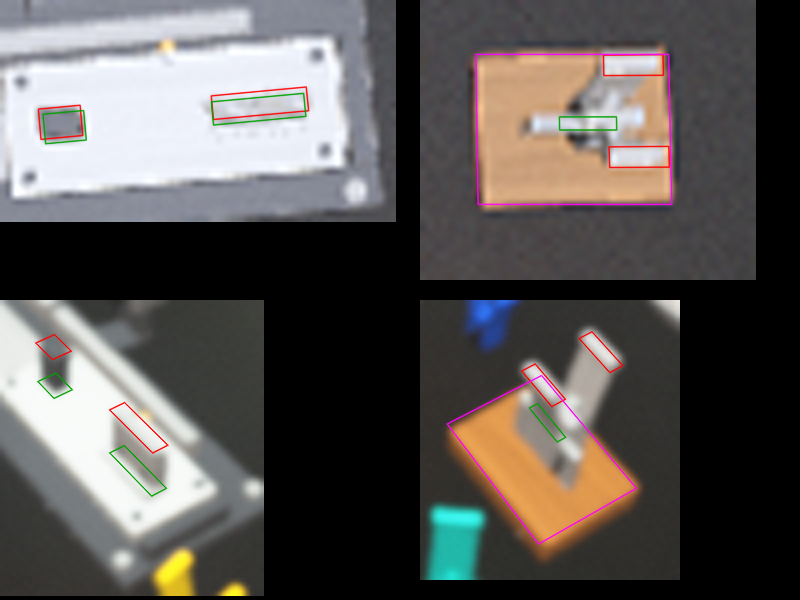

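The prediction fits both views: beads at about (554,-324,116), clamp and knob on the carriage. The chosen clip is the large steel one on the wood. Moving above it.

Request:
{"op": "apply_moves", "data": {"xyz": [[443,-185,0],[443,-185,0],[443,-185,0],[443,-185,0],[443,-185,0],[443,-185,0],[443,-185,0],[443,-185,0],[443,-185,0],[443,-185,0]], "turn": [[0,0,-76],[0,0,-76],[0,0,-76],[0,0,-76],[0,0,-76],[0,0,-76],[0,0,-76],[0,0,-76],[0,0,-76],[0,0,-76]], "jaw": [87,87,87,87,87,87,87,87,87,87], "grip_force": 30}}

```text
t: 1.1
ee_pos: [557.5, -319.4, 222.2]
ee_rot: [3.14, -0.002, 1.615]
contact_force: [0.5, 0.6, 0.7]
finger_gap: 86.7
finger_force: 0.0
```

Run:
```python
from m import *
o=ctrl.observe();print(o["t"],o["ee_pos"],o["ee_rot"],o["joint_positions"].round(2))
c=s["color"]
out=np.zeros((600,800,3),np.uint8)
def panel(c,x,y,w,h,f,X,Y,items,lo,hi):
    g=c["color"][y:y+h,x:x+w,1].astype(float)
    g=np.clip((g-lo)/(hi-lo)*255,0,255).astype(np.uint8)
    p=cv2.cvtColor(cv2.resize(g,None,fx=f,fy=f,interpolation=cv2.INTER_CUBIC),cv2.COLOR_GRAY2BGR)
    for P,col in items: draw(p,c,P,x,y,f,col)
    out[Y:Y+h*f,X:X+w*f]=p
it=[(sq(-119.7,531.1,50,12.5,72),(0,0,255))]
panel(t,245,184,34,20,12,0,0,[],170,250)
panel(t,245,184,34,20,12,0,245,it,170,250)
panel(s,248,185,30,36,9,420,0,[],100,255)
panel(s,248,185,30,27,9,420,330,it,100,255)
cv2.imwrite("pics/plate.png",out)
```

```text
1.1 [ 557.50673749 -319.42910796  222.16019206] [ 3.14047165e+00 -2.43617097e-03  1.61493617e+00] [ 0.86  0.34 -0.48  1.46  0.16  1.38  0.41]
```

View pics/plate.png

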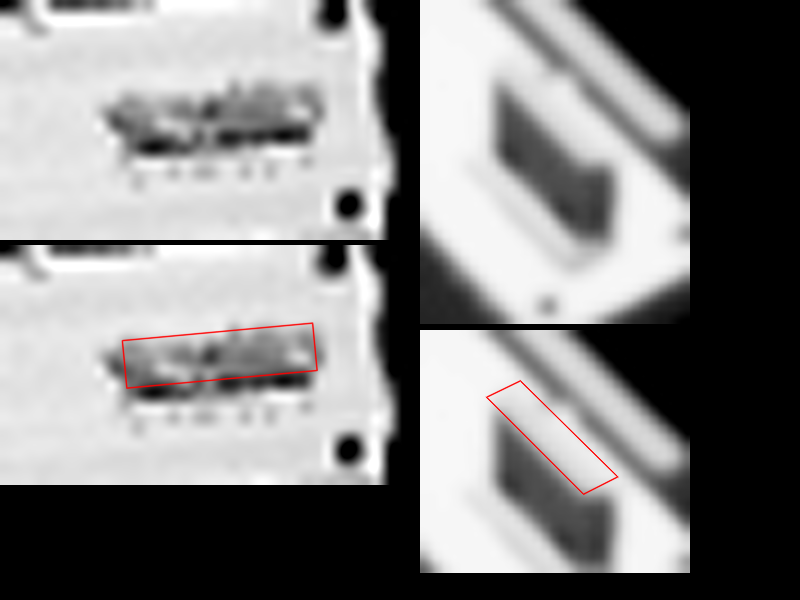

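Request:
{"op": "apply_moves", "data": {"xyz": [[0,0,0],[0,0,0],[0,0,30],[0,0,60],[0,0,90],[0,0,110],[0,0,123],[0,0,123],[0,0,123]], "turn": [[0,0,0],[0,0,0],[0,0,0],[0,0,0],[0,0,0],[0,0,0],[0,0,0],[0,0,0],[0,0,0]], "jaw": [87,87,87,87,87,87,87,87,87]}}

```text
t: 2.0
ee_pos: [554.4, -325.1, 100.3]
ee_rot: [3.141, 0.001, 1.606]
contact_force: [0.4, -0.1, -0.0]
finger_gap: 86.9
finger_force: 0.0
```

Run:
```python
from m import *
o=ctrl.observe();print(o["t"],o["ee_pos"],o["ee_rot"],o["contact_force"])
out=np.zeros((400,800,3),np.uint8)
for n,x,y,X in(("top",325,165,0),("side",285,225,400)):
    c=ctrl.camera(n)["color"];out[:,X:X+400]=cv2.resize(c[y:y+60,x:x+60],(400,400),interpolation=cv2.INTER_CUBIC)
cv2.imwrite("pics/g1.png",out)
```

```text
2.0 [ 554.38040171 -325.07750704  100.30835002] [3.14102710e+00 8.35098951e-04 1.60595512e+00] [ 0.43940389 -0.07349794 -0.02535287]
```

View pics/g1.png

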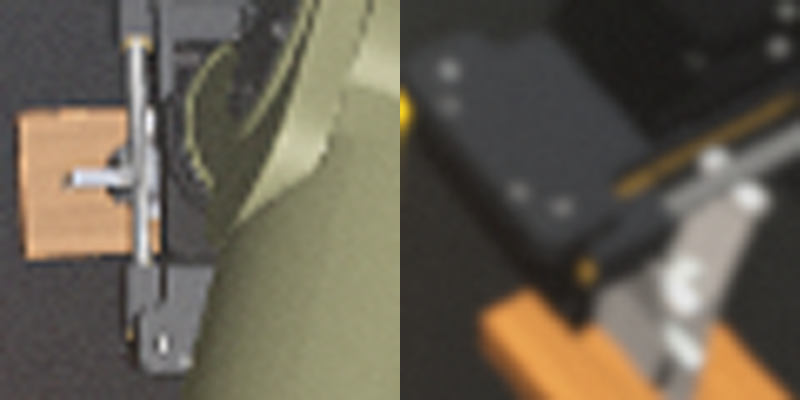

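The clip stands between the open fingers: its handle bead is at about (745,195) in the side crop, with the fingers to either side. Squeezing now.

Request:
{"op": "apply_moves", "data": {"xyz": [[0,0,0],[0,0,0],[0,0,0],[0,0,0],[0,0,0],[0,0,0],[0,0,0],[0,0,0]], "turn": [[0,0,0],[0,0,0],[0,0,0],[0,0,0],[0,0,0],[0,0,0],[0,0,0],[0,0,0]], "jaw": [60,50,45,40,35,31,31,31], "grip_force": 30}}

```text
t: 2.9
ee_pos: [554.2, -324.0, 99.3]
ee_rot: [-3.141, -0.0, 1.607]
contact_force: [0.3, -0.4, -1.2]
finger_gap: 34.5
finger_force: 12.9
```

Request:
{"op": "apply_moves", "data": {"xyz": [[0,0,0],[0,0,0],[0,0,0],[0,0,0]], "turn": [[0,0,0],[0,0,0],[0,0,0],[0,0,0]], "jaw": [31,31,31,31]}}

```text
t: 3.3
ee_pos: [554.5, -324.0, 99.5]
ee_rot: [-3.142, 0.0, 1.607]
contact_force: [0.0, -0.1, -1.4]
finger_gap: 31.5
finger_force: 13.2
```

Request:
{"op": "apply_moves", "data": {"xyz": [[0,0,-10],[0,0,-25],[0,0,-45],[0,0,-70],[0,0,-95],[0,0,-110],[0,0,-110],[0,0,-110]], "turn": [[0,0,0],[0,0,0],[0,0,0],[0,0,0],[0,0,0],[0,0,0],[0,0,0],[0,0,0]], "jaw": [31,31,31,31,31,31,31,31]}}

```text
t: 4.1
ee_pos: [554.4, -324.0, 209.4]
ee_rot: [-3.141, 0.0, 1.607]
contact_force: [-0.5, 0.1, -1.0]
finger_gap: 31.4
finger_force: 13.1
```

Run:
```python
from m import *
import math
out=np.zeros((400,800,3),np.uint8)
for n,x,y,X,w in(("top",310,150,0,80),("side",255,160,400,120)):
    c=ctrl.camera(n)["color"];out[:,X:X+400]=cv2.resize(c[y:y+w,x:x+w],(400,400),interpolation=cv2.INTER_CUBIC)
cv2.imwrite("pics/g2.png",out)
o=ctrl.observe();print(o["ee_pos"],o["ee_rot"],o["contact_force"],o["finger_gap"])
```

```text
[ 553.67641603 -323.74078223  208.01251464] [-3.13940290e+00 -1.20335508e-03  1.60726604e+00] [-0.61599464  0.64248283 -1.39862538] 31.43616049072902
```

View pics/g2.png

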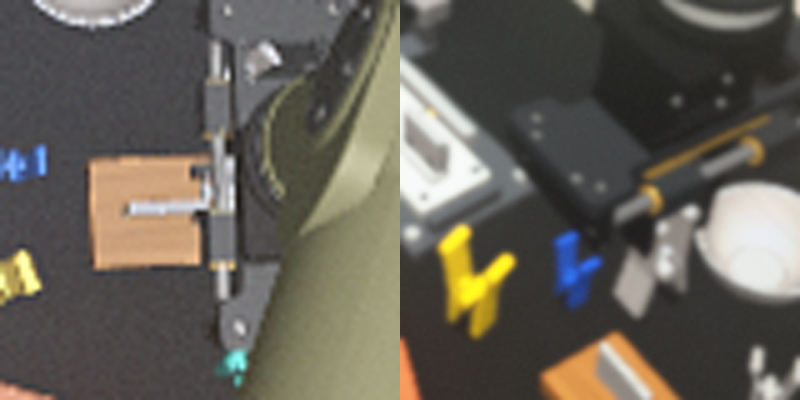

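The clip hangs open in the fingers and the tab is bare at (165,208) in the top crop. Carrying it over the plate.

Request:
{"op": "apply_moves", "data": {"xyz": [[25,0,0],[60,-1,0],[100,-1,0],[140,-2,0],[180,-2,0],[220,-3,0],[250,-3,0],[266,-3,0],[266,-3,0],[266,-3,0]], "turn": [[0,0,0],[0,0,-1],[0,0,-2],[0,0,-3],[0,0,-4],[0,0,-4.4],[0,0,-4.4],[0,0,-4.4],[0,0,-4.4],[0,0,-4.4]], "jaw": [31,31,31,31,31,31,31,31,31,31]}}

```text
t: 5.2
ee_pos: [541.6, -60.2, 209.0]
ee_rot: [-3.141, 0.001, 1.683]
contact_force: [-0.1, 0.3, -0.7]
finger_gap: 31.2
finger_force: 13.1
```

Request:
{"op": "apply_moves", "data": {"xyz": [[0,0,15],[0,0,30],[0,0,45],[0,0,55],[0,0,55],[0,0,55]], "turn": [[0,0,0],[0,0,0],[0,0,0],[0,0,0],[0,0,0],[0,0,0]], "jaw": [31,31,31,31,31,31]}}

```text
t: 5.8
ee_pos: [541.8, -58.3, 154.3]
ee_rot: [-3.141, -0.0, 1.684]
contact_force: [-0.5, -0.7, 0.1]
finger_gap: 31.4
finger_force: 13.1
```

Run:
```python
from m import *
out=np.zeros((400,800,3),np.uint8)
it=[(sq(-119.7,531.1,50,12.5,72),(0,0,255))]
for n,x,y,X,w in(("top",235,165,0,60),("side",235,150,400,80)):
    cc=ctrl.camera(n);c=cc["color"];p=cv2.resize(c[y:y+w,x:x+w],(400,400),interpolation=cv2.INTER_CUBIC)
    for P,col in it: draw(p,cc,P,x,y,400/w,col)
    out[:,X:X+400]=p
cv2.imwrite("pics/g3.png",out)
o=ctrl.observe();print(o["t"],o["ee_pos"],o["ee_rot"],o["contact_force"],o["finger_gap"])
```

```text
5.9 [542.3506203  -58.28995561 155.17776997] [3.14043365e+00 3.80889861e-04 1.68420554e+00] [ 0.53205346  0.69067245 -0.94042757] 30.979173373739776
```

View pics/g3.png

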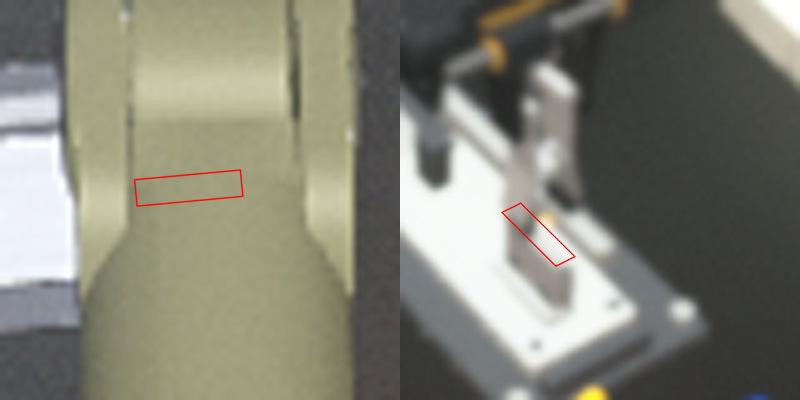

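Open jaws straddle the plate: left jaw at (520,215), right at (570,205), with the plate top between at (538,235). Lowering.

Request:
{"op": "apply_moves", "data": {"xyz": [[0,0,6],[0,0,12],[0,0,18],[0,0,24],[0,0,24]], "turn": [[0,0,0],[0,0,0],[0,0,0],[0,0,0],[0,0,0]], "jaw": [31,31,31,31,31]}}

```text
t: 6.4
ee_pos: [541.0, -58.3, 129.3]
ee_rot: [-3.14, -0.001, 1.684]
contact_force: [-0.3, -0.6, -1.5]
finger_gap: 31.4
finger_force: 13.1
```

Request:
{"op": "apply_moves", "data": {"xyz": [[0,0,6],[0,0,12],[0,0,17],[0,0,17],[0,0,17]], "turn": [[0,0,0],[0,0,0],[0,0,0],[0,0,0],[0,0,0]], "jaw": [31,31,31,31,31]}}

```text
t: 6.9
ee_pos: [541.7, -58.3, 113.4]
ee_rot: [-3.141, -0.0, 1.684]
contact_force: [0.3, -0.0, -1.0]
finger_gap: 31.5
finger_force: 13.1
```

Request:
{"op": "apply_moves", "data": {"xyz": [[0,0,0],[0,0,0],[0,0,0],[0,0,0],[0,0,0],[0,0,0],[0,0,0],[0,0,0],[0,0,0]], "turn": [[0,0,0],[0,0,0],[0,0,0],[0,0,0],[0,0,0],[0,0,0],[0,0,0],[0,0,0],[0,0,0]], "jaw": [34,37,40,43,46,55,70,80,80]}}

```text
t: 7.8
ee_pos: [542.1, -58.3, 113.7]
ee_rot: [3.141, 0.0, 1.684]
contact_force: [0.6, -0.7, 0.8]
finger_gap: 70.3
finger_force: 0.0
```

Request:
{"op": "apply_moves", "data": {"xyz": [[0,0,0],[0,0,0],[0,0,-20],[0,0,-60],[0,0,-100],[0,0,-110],[0,0,-110]], "turn": [[0,0,0],[0,0,0],[0,0,0],[0,0,0],[0,0,0],[0,0,0],[0,0,0]], "jaw": [80,80,80,80,80,80,80]}}

```text
t: 8.5
ee_pos: [543.1, -58.4, 225.5]
ee_rot: [3.138, 0.002, 1.684]
contact_force: [0.2, -0.7, -0.3]
finger_gap: 80.2
finger_force: 0.0
```

Run:
```python
from m import *
out=np.zeros((400,800,3),np.uint8)
it=[(sq(-14.7,531.1,22,16,68),(0,0,255))]
for n,x,y,X,w in(("top",200,165,0,90),("side",225,150,400,80)):
    cc=ctrl.camera(n);c=cc["color"];p=cv2.resize(c[y:y+w,x:x+w],(400,400),interpolation=cv2.INTER_CUBIC)
    for P,col in it: draw(p,cc,P,x,y,400/w,col)
    out[:,X:X+400]=p
cv2.imwrite("pics/g4.png",out)
o=ctrl.observe();print(o["t"],o["ee_pos"],o["ee_rot"],o["contact_force"],o["finger_gap"])
print(W(-14.7,531.1,0))
```

```text
8.6 [541.17487425 -58.43485806 222.4162425 ] [-3.14010598e+00 -1.38046635e-04  1.68394992e+00] [ 0.21115733  0.01807394 -0.73149425] 80.17287493178759
[529.27789  46.20797   0.     ]
```

View pics/g4.png

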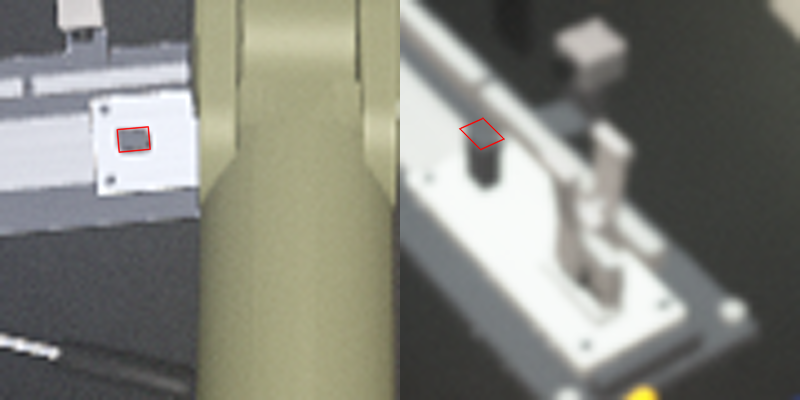

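The clip sits upright on plate and fence at (590,240) in the side crop. The grip has not moved: (134,140) top, (482,135) side. I'll check the measuring head's height for clearance.

Run:
```python
from m import *
# head top face centre: top px (217.5,166) ; side px
g=s["color"]
for z in (20,40,60,80,100,120):
    P=cast(t,[(217.5,165.5)],z)[0];print(z,P.round(),proj(s,P).round(1),round(float(P[:2]@d)),round(float(P[:2]@n)))
```

```text
20 [631.  91.  20.] [[263.9 169.1]] 19 638
40 [629.  90.  40.] [[263.5 164.8]] 17 635
60 [626.  88.  60.] [[263.1 160.4]] 16 632
80 [623.  86.  80.] [[262.7 155.8]] 14 629
100 [621.  84. 100.] [[262.3 151.1]] 13 626
120 [618.  83. 120.] [[261.9 146.3]] 11 623
```

Request:
{"op": "apply_moves", "data": {"xyz": [[40,0,0],[80,0,0],[105,0,0],[105,0,0],[105,0,40],[105,0,80],[105,0,120],[105,0,150],[105,0,160],[105,0,160]], "turn": [[0,0,0],[0,0,0],[0,0,0],[0,0,0],[0,0,0],[0,0,0],[0,0,0],[0,0,0],[0,0,0],[0,0,0]], "jaw": [60,60,60,60,60,60,60,60,60,60]}}

```text
t: 9.6
ee_pos: [528.1, 45.3, 61.4]
ee_rot: [-3.137, -0.001, 1.684]
contact_force: [0.6, 0.2, 0.5]
finger_gap: 60.3
finger_force: 0.0
```

Request:
{"op": "apply_moves", "data": {"xyz": [[0,0,10],[0,0,20],[0,0,28],[0,0,28],[0,0,28],[0,0,28],[0,0,28],[0,0,28],[0,0,28],[0,0,28]], "turn": [[0,0,0],[0,0,0],[0,0,0],[0,0,0],[0,0,0],[0,0,0],[0,0,0],[0,0,0],[0,0,0],[0,0,0]], "jaw": [60,60,60,60,45,30,22,14,12,12], "grip_force": 30}}

```text
t: 10.6
ee_pos: [530.0, 45.9, 35.6]
ee_rot: [3.141, 0.0, 1.684]
contact_force: [0.3, 0.2, -0.4]
finger_gap: 20.2
finger_force: 0.0
```

Request:
{"op": "apply_moves", "data": {"xyz": [[0,0,0],[0,0,0],[0,0,0],[0,0,0],[0,0,0]], "turn": [[0,0,0],[0,0,0],[0,0,0],[0,0,0],[0,0,0]], "jaw": [12,12,12,12,12]}}

```text
t: 11.1
ee_pos: [529.9, 45.9, 35.5]
ee_rot: [-3.141, 0.0, 1.684]
contact_force: [-1.1, -0.0, 0.7]
finger_gap: 15.6
finger_force: 30.0
```

Request:
{"op": "apply_moves", "data": {"xyz": [[5,0,0],[15,0,0],[28,0,0],[41,0,0],[54,0,0],[67,0,0],[80,0,0],[92,0,0],[100,0,0],[100,0,0]], "turn": [[0,0,0],[0,0,0],[0,0,0],[0,0,0],[0,0,0],[0,0,0],[0,0,0],[0,0,0],[0,0,0],[0,0,0]], "jaw": [12,12,12,12,12,12,12,12,12,12]}}

```text
t: 12.1
ee_pos: [518.3, 146.9, 35.6]
ee_rot: [3.141, -0.001, 1.685]
contact_force: [-1.0, 2.8, 0.6]
finger_gap: 15.9
finger_force: 30.0
```

Request:
{"op": "apply_moves", "data": {"xyz": [[3,0,0],[6,0,0],[9,0,0],[12,0,0],[15,0,0],[18,0,0],[21,0,0],[24,0,0],[26,0,0],[26,0,0]], "turn": [[0,0,0],[0,0,0],[0,0,0],[0,0,0],[0,0,0],[0,0,0],[0,0,0],[0,0,0],[0,0,0],[0,0,0]], "jaw": [12,12,12,12,12,12,12,12,12,12]}}

```text
t: 13.1
ee_pos: [515.6, 170.4, 35.5]
ee_rot: [-3.141, 0.001, 1.683]
contact_force: [-1.1, -3.0, 4.1]
finger_gap: 16.0
finger_force: 30.0
```

Run:
```python
from m import *
import pickle
c=ctrl.camera("top");s2=ctrl.camera("side");pickle.dump((c,s2),open("c1.pkl","wb"))
R2=c["color"][...,2].astype(int)-c["color"][...,0]
for nm,cc,x0,y0,x1,y1 in(("top",c,190,170,260,195),("side",s2,200,120,300,215)):
    D=cc["color"][y0:y1,x0:x1].astype(int);D=D[...,2]-D[...,0];i=np.argwhere(D>35)
    print(nm,[(x0+b,y0+a,D[a,b]) for a,b in i])
o=ctrl.observe();print(o["ee_pos"],o["ee_pos"][:2]@d)
```

```text
top [(np.int64(208), np.int64(186), np.int64(44)), (np.int64(209), np.int64(186), np.int64(62)), (np.int64(210), np.int64(186), np.int64(58)), (np.int64(208), np.int64(187), np.int64(96)), (np.int64(209), np.int64(187), np.int64(91)), (np.int64(210), np.int64(187), np.int64(91))]
side [(np.int64(256), np.int64(128), np.int64(47)), (np.int64(257), np.int64(128), np.int64(65)), (np.int64(258), np.int64(128), np.int64(70)), (np.int64(259), np.int64(128), np.int64(58)), (np.int64(255), np.int64(129), np.int64(51)), (np.int64(256), np.int64(129), np.int64(84)), (np.int64(257), np.int64(129), np.int64(93)), (np.int64(258), np.int64(129), np.int64(94)), (np.int64(259), np.int64(129), np.int64(94)), (np.int64(260), np.int64(129), np.int64(73)), (np.int64(261), np.int64(129), np.int64(38)), (np.int64(255), np.int64(130), np.int64(76)), (np.int64(256), np.int64(130), np.int64(99)), (np.int64(257), np.int64(130), np.int64(97)), (np.int64(258), np.int64(130), np.int64(95)), (np.int64(259), np.int64(130), np.int64(102)), (np.int64(260), np.int64(130), np.int64(100)), (np.int64(261), np.int64(130)
[... 11161 characters left out ...]
.int64(211), np.int64(148), np.int64(48)), (np.int64(263), np.int64(148), np.int64(39)), (np.int64(264), np.int64(148), np.int64(52)), (np.int64(265), np.int64(148), np.int64(56)), (np.int64(266), np.int64(148), np.int64(52)), (np.int64(267), np.int64(148), np.int64(39)), (np.int64(209), np.int64(149), np.int64(42)), (np.int64(210), np.int64(149), np.int64(63)), (np.int64(211), np.int64(149), np.int64(61)), (np.int64(210), np.int64(150), np.int64(41)), (np.int64(211), np.int64(150), np.int64(54)), (np.int64(212), np.int64(150), np.int64(43)), (np.int64(211), np.int64(151), np.int64(37)), (np.int64(212), np.int64(151), np.int64(39))]
[515.61764809 170.55138772  35.54891193] 110.38752785712839
```

Index line at top pixel (209,187), notch gap at (206,184), so about 10 mm remains. Creeping forward and watching the force.

Request:
{"op": "apply_moves", "data": {"xyz": [[1,0,0],[2,0,0],[3,0,0],[4,0,0],[5,0,0],[6,0,0],[6,0,0]], "turn": [[0,0,0],[0,0,0],[0,0,0],[0,0,0],[0,0,0],[0,0,0],[0,0,0]], "jaw": [12,12,12,12,12,12,12]}}

```text
t: 13.9
ee_pos: [514.6, 178.9, 35.6]
ee_rot: [3.141, -0.002, 1.685]
contact_force: [-1.8, 0.5, 2.7]
finger_gap: 15.8
finger_force: 30.0
```

Request:
{"op": "apply_moves", "data": {"xyz": [[0.5,0,0],[1,0,0],[1.5,0,0],[1.5,0,0]], "turn": [[0,0,0],[0,0,0],[0,0,0],[0,0,0]], "jaw": [12,12,12,12]}}

```text
t: 14.3
ee_pos: [514.6, 179.2, 35.5]
ee_rot: [-3.141, -0.001, 1.684]
contact_force: [-3.2, 1.3, 4.5]
finger_gap: 15.8
finger_force: 30.0
```

Request:
{"op": "apply_moves", "data": {"xyz": [[0.5,0,0],[1,0,0],[1,0,0]], "turn": [[0,0,0],[0,0,0],[0,0,0]], "jaw": [12,12,12]}}

```text
t: 14.6
ee_pos: [514.6, 179.3, 35.5]
ee_rot: [-3.141, 0.001, 1.684]
contact_force: [-3.2, -1.5, 5.1]
finger_gap: 15.5
finger_force: 30.0
```

Request:
{"op": "apply_moves", "data": {"xyz": [[0.5,0,0],[1,0,0],[1,0,0]], "turn": [[0,0,0],[0,0,0],[0,0,0]], "jaw": [12,12,12]}}

```text
t: 14.9
ee_pos: [514.6, 179.4, 35.5]
ee_rot: [-3.141, 0.002, 1.683]
contact_force: [-4.2, -1.6, 5.9]
finger_gap: 15.9
finger_force: 30.0
```

The tool jumped ahead to y≈179 and now stays there while the command advances: the detent holds. I'll ease the push and verify by camera.

Request:
{"op": "apply_moves", "data": {"xyz": [[-0.5,0,0],[-1,0,0],[-1,0,0],[-1,0,0]], "turn": [[0,0,0],[0,0,0],[0,0,0],[0,0,0]], "jaw": [12,12,12,12]}}

```text
t: 15.3
ee_pos: [514.6, 179.4, 35.5]
ee_rot: [-3.141, 0.0, 1.684]
contact_force: [-3.5, -0.1, 5.1]
finger_gap: 16.0
finger_force: 30.0
```

Run:
```python
from m import *
def mark(c):
    D=c["color"][170:195,190:260].astype(int);D=np.clip(D[...,2]-D[...,0]-5,0,None);i=np.argwhere(D>25);w=D[D>25]
    return np.array([190+(i[:,1]*w).sum()/w.sum(),170+(i[:,0]*w).sum()/w.sum()])
c=ctrl.camera("top");sd=ctrl.camera("side")
m0,m1=mark(t),mark(c)
print(m0,m1,[float(cast(t,[m],27)[0][:2]@d) for m in(m0,m1)])
g=t["color"][...,1].astype(float)
for y in(183,184,185):  # notch gap centre, from the first picture
    w=np.clip(200-g[y,203:209],0,None);x=203+(w*np.arange(6)).sum()/w.sum();print("notch",x,float(cast(t,[(x,y)],18)[0][:2]@d))
out=np.zeros((400,800,3),np.uint8)
for cc,x,y,X,w in((c,175,155,0,80),(sd,190,90,400,130)):
    out[:,X:X+400]=cv2.resize(cc["color"][y:y+w,x:x+w],(400,400),interpolation=cv2.INTER_CUBIC)
cv2.imwrite("pics/g5.png",out)
o=ctrl.observe();print(o["ee_pos"],o["contact_force"],o["finger_force"],o["t"])
```

```text
[247.14285714 183.31914894] [205.22491349 186.22491349] [-72.95539374592867, 63.572838629447546]
notch 205.64625850340136 62.275332703025015
notch 205.8181818181818 61.98360938214204
notch 205.80254777070064 62.30375681372507
[514.61907354 179.4134414   35.54913992] [-4.1494478  -1.9163586   5.56277838] 30.00032245181501 15.4
```

View pics/g5.png

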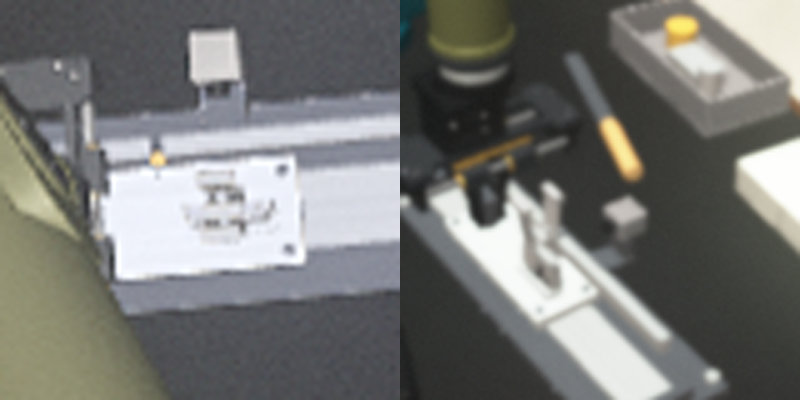

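The index line and ball sit at the notch (157,158), about 1 mm off its measured middle. The clip still stands on plate and fence at (545,240) in the side crop. Handing in.

```bash
python3 -c "
from station import ctrl
print(ctrl.hand_in())"
```

```text
the job is handed in; nothing more can be done
None
```

The job is handed in: the clip is closed on plate and fence, and the carriage rests in the notch with the gripper still holding its grip. The camera puts the index line about 1.4 mm from the notch's middle; the hand-in returned no verdict.

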